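# Set the hold-down bar of a bead-drilling jig with a gauge blade

### The arm

A 6-joint arm with a two-finger parallel gripper is mounted at the origin on the work surface. World frame = base frame: x ahead of the robot, y to its left, z up, the work surface at z = 0. Lengths are in mm, angles in degrees, forces in N, time in s.
With the tool pointing down it reaches from about 300 to 850 mm from the base axis. Payload 4.2 kg.
Tool frame: the origin (TCP) lies at the very end of the fingers, on their centre line; the grasp point (between the pads) lies 19 mm behind it; z points along the fingers, y is the line along which they close (so a half turn about z gives the same grasp; the last joint's range is limited). The gripper opens to 91 mm and grips with 3 to 60 N. Pads are 32 mm wide; open, the fingers measure 118 mm over their backs; the gripper's body (76 mm by 178 mm) begins 60 mm behind the grasp point.
Start: joints at [65.546, 18.312, 89.639, -0, 72.044, -1.146], TCP at [227.516, 528.091, 213.976] pointing down, gripper open.
Joint ranges: [-177.97, 177.97], [-48.28, 115.42], [12.27, 149.76], [-77.06, 257.06], [2.81, 150.46], [-146.56, 146.56]. Speed limits (degrees/s): [147.25, 147.25, 180, 180, 180, 180].

### API

Orientations are given as [roll, pitch, yaw] about the fixed x, y, z axes, in that order (R = Rz(yaw) Ry(pitch) Rx(roll)).
In Python, from workcell import env, grab_frame gives the robot as it stands. The module is installed in compiled form; this text tells all that it offers.
- The arm moves only by the tool move_arm, never from a script. Its argument "plan" is a list of rows, each an object of numbers: "tx", "ty", "tz": the shift along the tool's x, y, z in cm; "wx", "wy", "wz": the turn, a rotation vector about the tool's x, y, z in rad. In form: [{"tx": .., "ty": .., "tz": .., "wx": .., "wy": .., "wz": ..}, ...]. A call has 1 to 12 rows; each row shifts and turns the commanded pose from where the row before left it, along the tool's axes as they then stand; what a row does not reach is not made up. A row lasts 1/12 s, in which the tool goes at most 41.7 mm and 7.16 degrees, less where a joint would pass 70% of its speed; a pose out of reach is approached as far as the arm can. A call is refused whole if a number of a shift passes 4.17 or a number of a turn 0.125, either way. A call with a gripper value outside its range is refused whole. "gripper" is the finger opening in cm, from 0 to 9.12, set as the call begins (left out, the last holds). The fingers move at their own pace and stop on an object; "force" is the grip in N (left out, the last holds). Time passes only in rows, so rows that do not move let the fingers close. It gives the time, the measured TCP pose, the force, the opening and the grip force at its end, in the units of the state.
- env.state(): the state, without advancing time (a new reading comes with each control period).
- grab_frame(name): name is "scene" or "top"; returns a dict with "color" (420x560x3 uint8, red, green, blue), "vfov" (degrees; the focal length in pixels is half the picture's height over the tangent of half this angle, whatever the lens; pixels are square), "cx", "cy" (the principal point, pixels), "view" (4x4, takes a point from world to camera coordinates). Camera axes: x right, y up, looking along -z (the intrinsics and any distortion apply to the point x, -y, -z); pixel columns grow to the right and rows downward; lengths in mm; the calibration is good to about 2 mm. A picture is of the moment at which its call begins. There is no depth.
- env.job_done(): hands the job in; it is judged then, once.
The state is a dict: "time_s": time; "qpos": joint angles; "qvel": joint speeds; "effort": joint torques, N m; "ee_pos": TCP position; "ee_rot": TCP orientation; "force": force on the tool from outside, world axes, zero at the start; "torque": the same for the moment, N m; "gripper_width": finger opening in mm; "gripper_force": force on a finger pad.
Only numpy, scipy, OpenCV 4.12 (cv2) and the standard library are available. Lean on these libraries where they do the work, as an engineer would, in place of code of your own. Each camera call takes 0.05 s, during which the arm holds its last target. There are 200 camera calls.

### The job

Set the drilling jig to the gauge: slide the steel gauge blade along the plate, nose first, under the raised hold-down bar until the front edge of its red band is level with the bar's near edge, press the bar down until it rests on the blade, and only then swing the red clamp lever all the way over to lock it. Finally draw the blade completely out from under the bar and leave it lying flat on the jig plate, with the bar still at the gauged height and the lever locked. Leave the spool, the jar and the screwdriver alone.

Things in the scene. Friction and masses are not known exactly. Their poses are not given: they have to be found in the camera images.
- jig: Fixed steel plate 280 (x) x 250 (y) x 20 mm; origin: centre of its underside. x: the way the blade goes in (away from the robot), y left. Steel columns 12 mm thick, 60 mm above the plate, at x 50, y +-52 mm guide the bar. Brass rails 5.5 mm high, 38 mm apart from x 35 to 85 mm (throat under the bar), flaring to about 60 mm apart at x -3 mm.
- slot_mouth (a point): Point of the jig on the plate's top face, on its centre line, straight below the near lower edge of the hold-down bar (jig x 35, y 0, z 20 mm). Axes as the jig.
- gauge: Loose steel blade 110 (x) x 30 (y) x 8 mm, about 0.2 kg, flat on the plate before the bar. Origin: centre of its underside. Nose at x +55 mm, narrowed to 20 mm over its last 18 mm. At the rear (x -55 to -45 mm) a yellow heel 10 x 30 mm rises to 40 mm above the underside: push, hook or pinch it. Red band across its top from x -7 to +5 mm.
- gauge_mark (a point): Front edge of the red band on the blade's top (gauge x +5, y 0, z 8 mm), 50 mm behind the nose. Axes as the gauge.
- gauge_heel (a point): Centre of the yellow heel (gauge x -50, y 0, z 28 mm).
- bar (a joint): Hold-down bar: aluminium, 30 (jig x 35 to 65) x 130 (y) x 12 mm, across the plate on the columns. Value: 0 = underside 20 mm above the plate, growing in m as it is pressed down (0.012 = resting on the 8 mm blade). Stiff, about 4 N; stays where it is left.
- bar_pad (a point): Top centre of the round blue press pad (26 mm wide, 5 mm high) in the middle of the bar, 17 mm above the bar's underside.
- clamp (a joint): Angle in rad of the red clamp lever on its grey block at the right (-y) side of the jig: about 0 = unlocked, leaning towards the robot (jig -x); 1.0 = locked, fully over to jig +x. Stays where it is left.
- clamp_tip (a point): Tip of the clamp lever, which is 60 mm long.
- spool: Bystander: copper-coloured thread spool standing upright, 42 mm wide, 88 mm high; origin at the centre of its underside.
- jar: Bystander: amber glass jar with black lid, 52 mm wide, 65 mm high; origin at the centre of its underside.
- screwdriver: Bystander: screwdriver with wooden handle lying on the bench, 170 mm long along its x; origin at the middle of its underside.
Mind the look-alikes: they are no part of the job. There is more than one size of the gauge; the one meant has the size given above.

How it is judged:
By the outcome, as a careful person would: the job done as asked, in the order asked, and still so for the second after the job is handed in, with the robot touching nothing.
It also fails if it takes over 58 s, if anything falls off the work surface, if the arm or the gripper's body presses on something with over 40 N, if the wrist force passes 120 N, or if a joint passes its speed limit or range.

## Working session

There is one attempt and no reset: what is moved stays moved. The work goes in short steps, Python scripts to look and compute and a tool call to move; the robot and the scene stay as the last step left them, time stands still between calls to the robot, and variables do not carry over. Pictures are saved under pics/ and viewed, at most 10 in all, crops included, and the job is handed in when it is done.

Besides the shell and the picture viewer there is one more tool, called as name(argument=value, ...) on one line, values as JSON. move_arm: Moves the arm, as the interface text tells. Its arguments: {"type":"object","properties":{"plan":{"type":"array","items":{"type":"object","properties":{"tx":{"type":"number"},"ty":{"type":"number"},"tz":{"type":"number"},"wx":{"type":"number"},"wy":{"type":"number"},"wz":{"type":"number"}}}},"gripper":{"type":"number"},"force":{"type":"number"}},"required":["plan"]}

```bash
mkdir -p pics
cat > h.py <<'E'
import numpy as np, cv2
from workcell import env, grab_frame
def save(n,f): cv2.imwrite(f'pics/{n}.png',cv2.cvtColor(f['color'],cv2.COLOR_RGB2BGR))
def ray(f,u,v):
    h=f['color'].shape[0]; F=h/2/np.tan(np.radians(f['vfov'])/2)
    V=np.array(f['view']); R=V[:3,:3]; t=V[:3,3]
    d=np.array([(u-f['cx'])/F,-(v-f['cy'])/F,-1.]); return -R.T@t, R.T@d
def onz(f,u,v,z):
    o,d=ray(f,u,v); return o+d*(z-o[2])/d[2]
def proj(f,p):
    h=f['color'].shape[0]; F=h/2/np.tan(np.radians(f['vfov'])/2)
    c=np.array(f['view'])@np.r_[p,1]; return np.array([f['cx']+F*c[0]/-c[2], f['cy']-F*c[1]/-c[2]])
def tri(f,a,g,b):
    o,d=ray(f,*a);p,e=ray(g,*b); s=np.linalg.lstsq(np.c_[d,-e],p-o,rcond=None)[0]
    x,y=o+d*s[0],p+e*s[1]; return (x+y)/2,np.linalg.norm(x-y)
E
python3 - <<'E'
from h import *
a=grab_frame('scene');b=grab_frame('top');save('s0',a);save('t0',b)
for f in(a,b):print({k:v for k,v in f.items() if k!='color'})
print(env.state())
E
```

```text
{'vfov': 49.9844735343638, 'cx': 284.2176169471708, 'cy': 213.40691230201884, 'view': array([[ 1.13164068e-01,  9.93393597e-01,  1.90539976e-02,
        -1.13577850e+02],
       [-7.50036138e-01,  7.28326909e-02,  6.57374468e-01,
         4.28755161e+02],
       [ 6.51643834e-01, -8.86823556e-02,  7.53323140e-01,
        -1.57471073e+03],
       [ 0.00000000e+00,  0.00000000e+00,  0.00000000e+00,
         1.00000000e+00]])}
{'vfov': 53.602368436547565, 'cx': 274.6985883625715, 'cy': 212.34237025659752, 'view': array([[ 1.28105569e-02, -9.99887518e-01,  7.80009306e-03,
         2.31088786e+01],
       [ 9.87237030e-01,  1.38861126e-02,  1.58651260e-01,
        -6.47052288e+02],
       [-1.58741728e-01,  5.66812971e-03,  9.87303872e-01,
        -1.02751741e+03],
       [ 0.00000000e+00,  0.00000000e+00,  0.00000000e+00,
         1.00000000e+00]])}
{'time_s': 0.1, 'qpos': array([ 6.55452405e+01,  1.83489809e+01,  8.96987239e+01, -8.22808889e-04,
        7.20449879e+01, -1.14579090e+00]), 'qvel': array([-0.14008383, -0.16139331, -0.11398954,  0.14668054,  0.00470396,
        0.03405414]), 'effort': array([-9.53374692e-04, -4.13329911e+01, -2.32511115e+01,  7.28189992e-02,
        4.22245602e-02, -4.13533553e-05]), 'ee_pos': array([227.33691959, 527.65936543, 213.19899966]), 'ee_rot': array([-1.79907310e+02, -1.07135785e-03,  1.56691285e+02]), 'force': array([-0.41192549, -0.44544598, -1.1738646 ]), 'torque': array([ 0.02669726,  0.03387885, -0.04725499]), 'gripper_force': 0.0, 'gripper_width': 90.97814632280763}
```

View pics/s0.png

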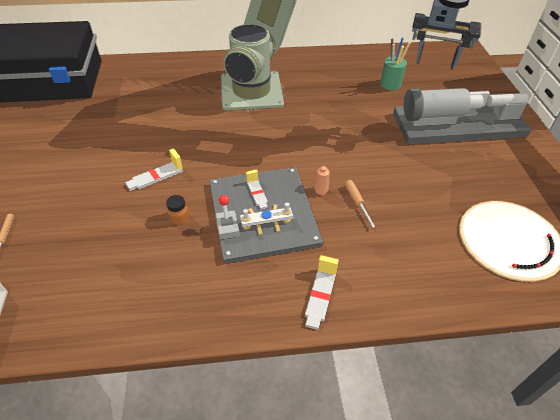

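View pics/t0.png

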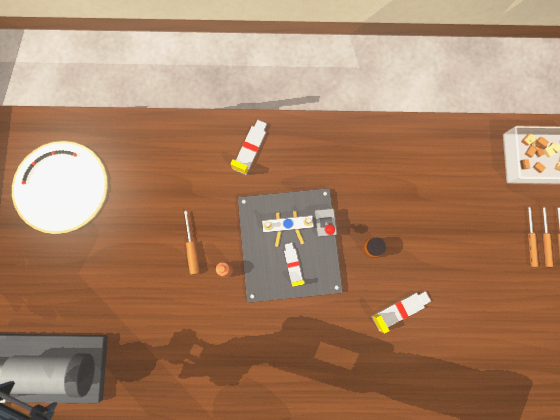

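The scene view shows the jig at about (265,215). In the top view there are three gauge-like blades: (293,265) on the plate, (250,148) and (402,312) on the bench. The one on the plate before the bar fits the description and looks smallest. I'll measure all three and enlarge that area to confirm.

```bash
cat > m.py <<'E'
from h import *
def blobs(f,what,mina=6):
    h=cv2.cvtColor(f['color'],cv2.COLOR_RGB2HSV).astype(int);H,S,V=h[...,0],h[...,1],h[...,2]
    m={'yel':(abs(H-29)<5)&(S>180)&(V>120),'red':((H<5)|(H>175))&(S>180)&(V>100),'blue':(abs(H-110)<12)&(S>150)&(V>90),
       'white':(S<40)&(V>185)}[what].astype('uint8')
    n,l,st,c=cv2.connectedComponentsWithStats(m)
    return [(c[i].round(1),st[i,4],cv2.minAreaRect(np.argwhere(l==i)[:,::-1].astype(np.float32))) for i in range(1,n) if st[i,4]>=mina]
E
python3 - <<'E'
from m import *
a=grab_frame('scene');b=grab_frame('top')
for n,f in(('scene',a),('top',b)):
  for w in('yel','red','blue'):
    for c,ar,r in blobs(f,w): 
      if 100<c[0]<440 and 80<c[1]<340: print(n,w,c,ar,np.round(r[1],1),round(r[2]),onz(f,*c,{'yel':60,'red':28,'blue':57}[w]).round(0))
A=a['color'][160:265,200:340];B=b['color'][180:310,230:350]
A=cv2.resize(A,None,fx=5,fy=5,interpolation=cv2.INTER_CUBIC);B=cv2.resize(B,None,fx=4.5,fy=4.5,interpolation=cv2.INTER_CUBIC)
for n,i in(('cs',A),('ct',B)):cv2.imwrite(f'pics/{n}.png',i[...,::-1])
E
```

```text
scene red [152.2 174.4] 9 [8.6 1.1] 56 [ 422. -304.   28.]
scene red [155.1 172.9] 8 [7.2 0.8] 53 [ 417. -296.   28.]
scene red [256.7 191.5] 17 [1.5 9.2] 76 [515. -20.  28.]
scene red [222.8 200.5] 48 [8.5 8.5] 45 [ 540. -111.   28.]
scene red [320.  292.7] 25 [17.7  1.5] 14 [843.  99.  28.]
scene red [313.6 294.7] 9 [5.7 1.6] 18 [847.  84.  28.]
scene red [322.7 297.1] 14 [10.4  1.2] 14 [855. 103.  28.]
scene blue [266.  214.2] 55 [6. 8.] 90 [624.  -4.  57.]
top yel [238.4 164.7] 86 [15.8  5.3] 23 [770. 129.  60.]
top yel [297.5 283. ] 43 [ 3.5 11.6] 79 [467. -28.  60.]
top yel [381.2 324.1] 127 [19.1  7.6] 58 [ 369. -235.   60.]
top red [250.  146.1] 72 [15.4  4.6] 23 [832. 101.  28.]
top red [329.8 229. ] 65 [8. 8.] 90 [ 608. -114.   28.]
top red [292.7 263.8] 32 [ 2.9 10.2] 76 [516. -17.  28.]
top red [401.7 309.8] 87 [17.   4.9] 63 [ 402. -297.   28.]
top blue [287.5 223. ] 56 [8. 7.] 90 [619.  -1.  57.]
```

View pics/cs.png

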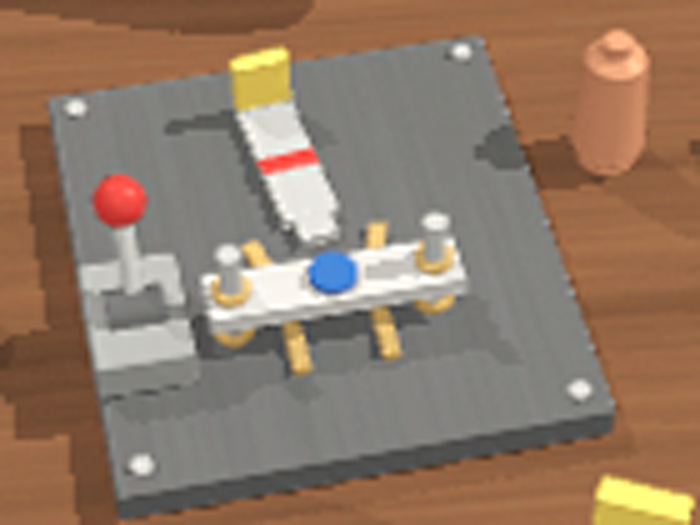

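View pics/ct.png

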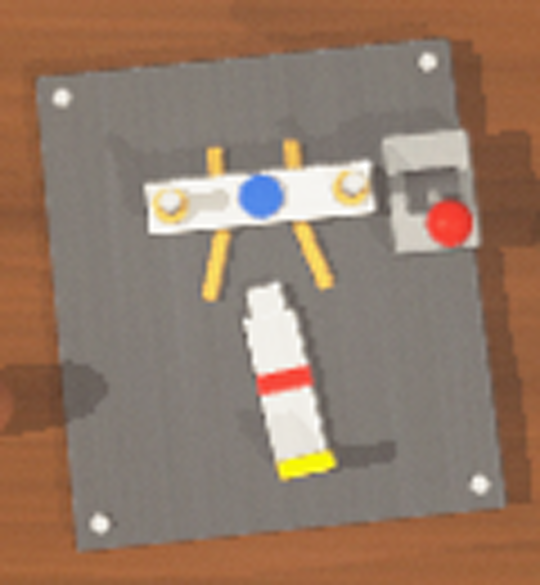

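The crops show the blade on the plate at top crop (290,380): about 30 mm wide, with the yellow heel toward the robot and the nose toward the bar. The bench ones are about 17 px (48 mm) wide, so they are the other size. The target is the one on the plate. Next I triangulate the jig and heel.

Run:
```python
from m import *
a=grab_frame('scene');b=grab_frame('top')
S=lambda u,v:(200+(u+.5)/5-.5,160+(v+.5)/5-.5); T=lambda u,v:(230+(u+.5)/4.5-.5,180+(v+.5)/4.5-.5)
P={'nr':((75,107),(480,484)),'nl':((460,51),(100,524)),'fl':((580,389),(62,97)),'fr':((142,464),(428,62)),
'pad':((333,270),(261,195)),'ball':((120,200),(449,222)),'heeltop':((260,55),(308,467)),'heelL':((288,50),(281,477)),
'heelR':((232,63),(336,463)),'band':((288,161),(285,381)),'nose':((320,238),(264,287)),'barL':((208,323),(373,208))}
R={}
for k,(s,t) in P.items():
    p,e=tri(a,S(*s),b,T(*t));R[k]=p;print(k,p.round(1),round(e,1), 's/t at z', onz(a,*S(*s),p[2]).round(1)[:2],onz(b,*T(*t),p[2]).round(1)[:2])
c=np.mean([R[k] for k in('nr','nl','fl','fr')],0)
d=(R['fl']+R['fr']-R['nl']-R['nr']);e=(R['fl']+R['nl']-R['fr']-R['nr'])
print('centre',c,'yaw',np.degrees(np.arctan2(d[1],d[0])),np.degrees(np.arctan2(-e[0],e[1])))
g=R['nose']-R['heeltop'];print('gauge yaw',np.degrees(np.arctan2(g[1],g[0])),np.linalg.norm(g[:2]))
y=np.arctan2(d[1],d[0]);r=np.array([[np.cos(y),np.sin(y)],[-np.sin(y),np.cos(y)]])
for k in R:print(k,(r@(R[k]-c)[:2]).round(1))
```

```text
nr [ 456.9 -131.8   20.3] 1.6 s/t at z [ 456.7 -132.5] [ 457. -131.]
nl [431.4  87.   19.8] 2.0 s/t at z [431.3  86. ] [431.5  88. ]
fl [680.8 115.6  20.5] 0.6 s/t at z [680.8 115.3] [680.8 116. ]
fr [ 705.3 -103.    20.3] 0.9 s/t at z [ 705.2 -103.4] [ 705.3 -102.5]
pad [619.1  -2.3  53.6] 0.9 s/t at z [619.   -2.7] [619.1  -1.9]
ball [ 599.9 -104.6   95.2] 1.3 s/t at z [ 599.8 -105.2] [ 599.9 -103.9]
heeltop [465.7 -29.1  59.3] 0.0 s/t at z [465.7 -29.1] [465.7 -29.1]
heelL [460.  -13.8  56.3] 0.7 s/t at z [460.1 -13.5] [460.  -14.2]
heelR [468.1 -44.7  57. ] 0.4 s/t at z [468.2 -44.5] [468.1 -44.9]
band [514.3 -18.   25.5] 0.6 s/t at z [514.3 -18.3] [514.4 -17.7]
nose [569.   -5.4  22.4] 0.4 s/t at z [569.   -5.6] [569.   -5.2]
barL [617.2 -68.4  17.6] 2.5 s/t at z [617.4 -67.2] [617.1 -69.7]
centre [568.60329621  -8.01287148  20.23239963] yaw 6.583243922962547 6.521211047351296
gauge yaw 12.912156951523459 105.930668073233
nr [-125.2 -110.1]
nl [-125.4  110.1]
fl [125.6 110. ]
fr [ 124.9 -110. ]
pad [50.8 -0.1]
ball [ 20.  -99.5]
heeltop [-104.6   -9.1]
heelL [-108.5    6.7]
heelR [-104.   -24.9]
band [-55.   -3.7]
nose [0.7 2.6]
barL [ 41.4 -65.6]
```

```bash
cat > go.py <<'E'
import sys; from h import *
from scipy.spatial.transform import Rotation as Ro
# args: jig-frame x y, world z, yaw rel. jig ('-' keeps)
J=np.array([568.6,-8.0]); JY=6.55
s=env.state(); p=s['ee_pos']; R=Ro.from_euler('xyz',s['ee_rot'],degrees=True)
c,n=np.cos(np.radians(JY)),np.sin(np.radians(JY)); M=np.array([[c,-n],[n,c]])
print('t',round(s['time_s'],2),'jig',(M.T@(p[:2]-J)).round(1),'z',p[2].round(1),'rot',s['ee_rot'].round(1),'F',s['force'].round(1),'w',round(s['gripper_width'],1),'q',s['qpos'].round(0))
if len(sys.argv)>1:
    x,y,z,a=map(float,sys.argv[1:]); T=np.r_[M@[x,y]+J,z]
    G=Ro.from_euler('xyz',[180,0,JY+90+a],degrees=True); w=(R.inv()*G).as_rotvec()
    print('world',T.round(1),'after-turn shift cm',(G.inv().apply(T-p)/10).round(2),'now-axes',(R.inv().apply(T-p)/10).round(2),'turn',w.round(3))
E
python3 go.py -104 -9.1 140 6.35
```

```text
t 0.3 jig [-277.8  571.3] z 213.7 rot [-180.     0.   156.7] F [-1.4  0.   0.1] w 91.1 q [66. 18. 90. -0. 72. -1.]
world [466.3 -28.9 140. ] after-turn shift cm [-59.61  10.85   7.37] now-axes [-43.97 -41.68   7.39] turn [-0.001  0.     0.939]
```

move_arm(plan=[{"wz": 0.1174},{"wz": 0.1174},{"wz": 0.1174},{"wz": 0.1174},{"wz": 0.1174},{"wz": 0.1174},{"wz": 0.1174},{"wz": 0.1174},{"tx": -3.5,"ty": 0.64},{"tx": -3.5,"ty": 0.64},{"tx": -3.5,"ty": 0.64},{"tx": -3.5,"ty": 0.64}], gripper=6)

```text
schema error: expected keys tx, ty, tz, wx, wy, wz
```

move_arm(plan=[{"tx": -3.5,"ty": 0.64},{"tx": -3.5,"ty": 0.64},{"tx": -3.5,"ty": 0.64},{"tx": -3.5,"ty": 0.64},{"tx": -3.5,"ty": 0.64},{"tx": -3.5,"ty": 0.64},{"tx": -3.5,"ty": 0.64},{"tx": -3.5,"ty": 0.64},{"tx": -3.5,"ty": 0.64},{"tx": -3.5,"ty": 0.64},{"tx": -3.5,"ty": 0.64},{"tx": -3.5,"ty": 0.64}])

```text
schema error: expected keys tx, ty, tz, wx, wy, wz
```

```bash
python3 go.py -104 -9.1 110 6.35
```

```text
t 0.3 jig [-277.8  571.3] z 213.7 rot [-180.     0.   156.7] F [-1.4  0.   0.1] w 91.1 q [66. 18. 90. -0. 72. -1.]
world [466.3 -28.9 110. ] after-turn shift cm [-59.61  10.85  10.37] now-axes [-43.97 -41.68  10.39] turn [-0.001  0.     0.939]
```

All six keys are needed in every row.

move_arm(plan=[{"tx": 0,"ty": 0,"tz": 0,"wx": 0,"wy": 0,"wz": 0.1174},{"tx": 0,"ty": 0,"tz": 0,"wx": 0,"wy": 0,"wz": 0.1174},{"tx": 0,"ty": 0,"tz": 0,"wx": 0,"wy": 0,"wz": 0.1174},{"tx": 0,"ty": 0,"tz": 0,"wx": 0,"wy": 0,"wz": 0.1174},{"tx": 0,"ty": 0,"tz": 0,"wx": 0,"wy": 0,"wz": 0.1174},{"tx": 0,"ty": 0,"tz": 0,"wx": 0,"wy": 0,"wz": 0.1174},{"tx": 0,"ty": 0,"tz": 0,"wx": 0,"wy": 0,"wz": 0.1174},{"tx": 0,"ty": 0,"tz": 0,"wx": 0,"wy": 0,"wz": 0.1174},{"tx": -3.5,"ty": 0.64,"tz": 0,"wx": 0,"wy": 0,"wz": 0},{"tx": -3.5,"ty": 0.64,"tz": 0,"wx": 0,"wy": 0,"wz": 0},{"tx": -3.5,"ty": 0.64,"tz": 0,"wx": 0,"wy": 0,"wz": 0},{"tx": -3.5,"ty": 0.64,"tz": 0,"wx": 0,"wy": 0,"wz": 0}], gripper=6)

```text
time_s: 1.3
ee_pos: [283.9, 395.9, 213.8]
ee_rot: [180.0, 0.0, 102.9]
force: [-0.6, 0.1, -0.1]
gripper_width: 60.4
gripper_force: 0.0
```

move_arm(plan=[{"tx": -3.5,"ty": 0.64,"tz": 0,"wx": 0,"wy": 0,"wz": 0},{"tx": -3.5,"ty": 0.64,"tz": 0,"wx": 0,"wy": 0,"wz": 0},{"tx": -3.5,"ty": 0.64,"tz": 0,"wx": 0,"wy": 0,"wz": 0},{"tx": -3.5,"ty": 0.64,"tz": 0,"wx": 0,"wy": 0,"wz": 0},{"tx": -3.5,"ty": 0.64,"tz": 0,"wx": 0,"wy": 0,"wz": 0},{"tx": -3.5,"ty": 0.64,"tz": 0,"wx": 0,"wy": 0,"wz": 0},{"tx": -3.5,"ty": 0.64,"tz": 0,"wx": 0,"wy": 0,"wz": 0},{"tx": -3.5,"ty": 0.64,"tz": 0,"wx": 0,"wy": 0,"wz": 0},{"tx": -3.5,"ty": 0.64,"tz": 0,"wx": 0,"wy": 0,"wz": 0},{"tx": -3.5,"ty": 0.64,"tz": 0,"wx": 0,"wy": 0,"wz": 0},{"tx": -3.5,"ty": 0.64,"tz": 0,"wx": 0,"wy": 0,"wz": 0},{"tx": -3.5,"ty": 0.64,"tz": 0,"wx": 0,"wy": 0,"wz": 0}])

```text
time_s: 2.3
ee_pos: [452.5, 3.2, 214.1]
ee_rot: [180.0, -0.0, 102.9]
force: [1.2, 0.1, 0.0]
gripper_width: 59.9
gripper_force: 0.0
```

```bash
python3 go.py -104 -9.1 110 6.35
```

```text
t 2.3 jig [-114.1   24.4] z 214.1 rot [180.   -0.  102.9] F [1.2 0.1 0. ] w 59.9 q [ -1.   7. 105.   0.  68. -14.]
world [466.3 -28.9 110. ] after-turn shift cm [-3.44  0.63 10.41] now-axes [-3.44  0.63 10.41] turn [ 0.001 -0.    -0.001]
```

move_arm(plan=[{"tx": -3.44,"ty": 0.63,"tz": 0,"wx": 0,"wy": 0,"wz": 0},{"tx": 0,"ty": 0,"tz": 3,"wx": 0,"wy": 0,"wz": 0},{"tx": 0,"ty": 0,"tz": 3,"wx": 0,"wy": 0,"wz": 0},{"tx": 0,"ty": 0,"tz": 3,"wx": 0,"wy": 0,"wz": 0},{"tx": 0,"ty": 0,"tz": 2,"wx": 0,"wy": 0,"wz": 0},{"tx": 0,"ty": 0,"tz": 2,"wx": 0,"wy": 0,"wz": 0},{"tx": 0,"ty": 0,"tz": 1,"wx": 0,"wy": 0,"wz": 0},{"tx": 0,"ty": 0,"tz": 1,"wx": 0,"wy": 0,"wz": 0},{"tx": 0,"ty": 0,"tz": 1,"wx": 0,"wy": 0,"wz": 0},{"tx": 0,"ty": 0,"tz": 1,"wx": 0,"wy": 0,"wz": 0},{"tx": 0,"ty": 0,"tz": 1,"wx": 0,"wy": 0,"wz": 0},{"tx": 0,"ty": 0,"tz": 0,"wx": 0,"wy": 0,"wz": 0}])

```text
time_s: 3.3
ee_pos: [464.7, -27.0, 32.5]
ee_rot: [-179.8, -0.1, 102.9]
force: [-0.4, 0.0, -0.1]
gripper_width: 60.2
gripper_force: 0.0
```

```bash
python3 go.py -104 -9.1 33 6.35; python3 -c "
from m import *
a=grab_frame('scene');b=grab_frame('top');save('s1',a)
print([x[0] for x in blobs(a,'yel',4)],[x[0] for x in blobs(b,'yel',4)])
A=cv2.resize(a['color'][130:250,190:340],None,fx=4.5,fy=4.5,interpolation=cv2.INTER_CUBIC);cv2.imwrite('pics/c1.png',A[...,::-1])"
```

```text
t 3.3 jig [-105.4   -7. ] z 32.5 rot [-1.798e+02 -1.000e-01  1.029e+02] F [-0.4  0.  -0.1] w 60.2 q [ -5.  20. 118.   0.  42. -18.]
world [466.3 -28.9  33. ] after-turn shift cm [-0.22  0.11 -0.05] now-axes [-0.22  0.11 -0.05] turn [-0.003 -0.001 -0.   ]
[] [array([238.4, 164.7]), array([381.1, 324.1])]
```

View pics/c1.png

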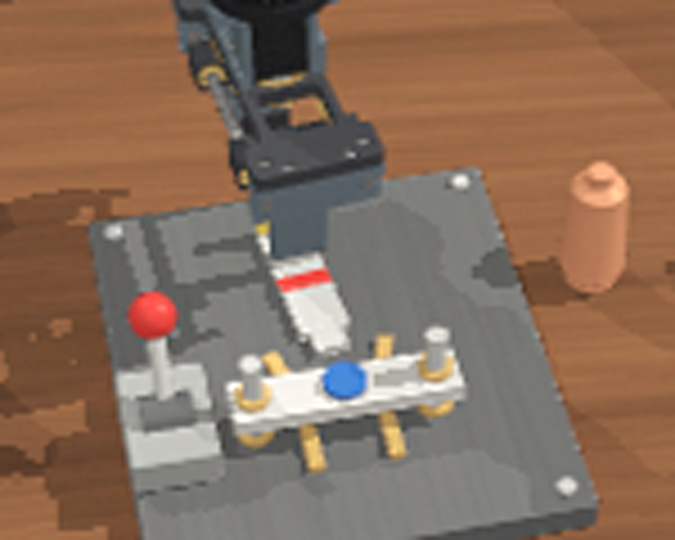

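The crop shows the front finger between heel and red band (300,240), straddling the heel. I correct by 2 mm and close.

move_arm(plan=[{"tx": -0.2,"ty": 0.1,"tz": 0,"wx": 0,"wy": 0,"wz": 0},{"tx": 0,"ty": 0,"tz": 0,"wx": 0,"wy": 0,"wz": 0},{"tx": 0,"ty": 0,"tz": 0,"wx": 0,"wy": 0,"wz": 0},{"tx": 0,"ty": 0,"tz": 0,"wx": 0,"wy": 0,"wz": 0},{"tx": 0,"ty": 0,"tz": 0,"wx": 0,"wy": 0,"wz": 0},{"tx": 0,"ty": 0,"tz": 0,"wx": 0,"wy": 0,"wz": 0},{"tx": 0,"ty": 0,"tz": 0,"wx": 0,"wy": 0,"wz": 0},{"tx": 0,"ty": 0,"tz": 0,"wx": 0,"wy": 0,"wz": 0}], gripper=0, force=12)

```text
time_s: 4.07
ee_pos: [467.6, -28.8, 34.0]
ee_rot: [180.0, 0.0, 102.9]
force: [-0.6, 0.0, -0.1]
gripper_width: 9.9
gripper_force: 11.8
```

```bash
python3 go.py -85 0 33 0; python3 -c "
from m import *
b=grab_frame('top');print([(x[0],x[1],onz(b,*x[0],28).round(1)) for x in blobs(b,'red',4)])"
```

```text
t 4.07 jig [-102.7   -9.2] z 34.0 rot [180.    0.  102.9] F [-0.6  0.  -0.1] w 9.9 q [ -5.  20. 117.   0.  42. -18.]
world [484.2 -17.7  33. ] after-turn shift cm [0.92 1.77 0.1 ] now-axes [0.72 1.86 0.1 ] turn [0.001 0.    0.11 ]
[(array([250.1, 146.1]), np.int32(71), array([832.1, 100.9,  28. ])), (array([329.8, 229. ]), np.int32(66), array([ 608. , -114.3,   28. ])), (array([401.7, 309.8]), np.int32(87), array([ 402.1, -297. ,   28. ]))]
```

move_arm(plan=[{"tx": 0.31,"ty": 0.03,"tz": 0,"wx": 0,"wy": 0,"wz": 0},{"tx": 0.31,"ty": 0.03,"tz": 0,"wx": 0,"wy": 0,"wz": 0},{"tx": 0.3,"ty": 0.04,"tz": 0,"wx": 0,"wy": 0,"wz": 0.02},{"tx": 0,"ty": 0,"tz": 0,"wx": 0,"wy": 0,"wz": 0.03},{"tx": 0,"ty": 0,"tz": 0,"wx": 0,"wy": 0,"wz": 0.03},{"tx": 0,"ty": 0,"tz": 0,"wx": 0,"wy": 0,"wz": 0.03},{"tx": 0,"ty": 0,"tz": 0,"wx": 0,"wy": 0,"wz": 0},{"tx": 0,"ty": 0.5,"tz": 0,"wx": 0,"wy": 0,"wz": 0},{"tx": 0,"ty": 0.5,"tz": 0,"wx": 0,"wy": 0,"wz": 0},{"tx": 0,"ty": 0.5,"tz": 0,"wx": 0,"wy": 0,"wz": 0},{"tx": 0,"ty": 0.5,"tz": 0,"wx": 0,"wy": 0,"wz": 0},{"tx": 0,"ty": 0,"tz": 0,"wx": 0,"wy": 0,"wz": 0}])

```text
time_s: 5.12
ee_pos: [487.0, -17.2, 34.0]
ee_rot: [180.0, -0.0, 96.6]
force: [0.0, 0.8, 2.5]
gripper_width: 9.7
gripper_force: 12.0
```

```bash
python3 go.py -22 0 34 0
```

```text
t 5.12 jig [-82.1   0.2] z 34.0 rot [180.   -0.   96.6] F [0.  0.8 2.5] w 9.7 q [ -3.  22. 115.   0.  43. -10.]
world [546.7 -10.5  34. ] after-turn shift cm [-0.02  6.01 -0.  ] now-axes [-0.03  6.01  0.  ] turn [ 0.001 -0.     0.001]
```

move_arm(plan=[{"tx": 0,"ty": 0.55,"tz": 0,"wx": 0,"wy": 0,"wz": 0},{"tx": 0,"ty": 0.55,"tz": 0,"wx": 0,"wy": 0,"wz": 0},{"tx": 0,"ty": 0.55,"tz": 0,"wx": 0,"wy": 0,"wz": 0},{"tx": 0,"ty": 0.55,"tz": 0,"wx": 0,"wy": 0,"wz": 0},{"tx": 0,"ty": 0.55,"tz": 0,"wx": 0,"wy": 0,"wz": 0},{"tx": 0,"ty": 0.55,"tz": 0,"wx": 0,"wy": 0,"wz": 0},{"tx": 0,"ty": 0.55,"tz": 0,"wx": 0,"wy": 0,"wz": 0},{"tx": 0,"ty": 0.55,"tz": 0,"wx": 0,"wy": 0,"wz": 0},{"tx": 0,"ty": 0.55,"tz": 0,"wx": 0,"wy": 0,"wz": 0},{"tx": 0,"ty": 0.5,"tz": 0,"wx": 0,"wy": 0,"wz": 0},{"tx": 0,"ty": 0.5,"tz": 0,"wx": 0,"wy": 0,"wz": 0},{"tx": 0,"ty": 0,"tz": 0,"wx": 0,"wy": 0,"wz": 0}])

```text
time_s: 6.12
ee_pos: [545.9, -10.4, 34.0]
ee_rot: [180.0, -0.0, 96.6]
force: [-0.2, -0.1, 2.8]
gripper_width: 9.9
gripper_force: 12.0
```

```bash
python3 go.py -20 0 34 0
```

```text
t 6.12 jig [-22.8   0.2] z 34.0 rot [180.   -0.   96.6] F [-0.2 -0.1  2.8] w 9.9 q [ -2.  26. 107.   0.  47.  -9.]
world [548.7 -10.3  34. ] after-turn shift cm [-0.02  0.28 -0.  ] now-axes [-0.02  0.28 -0.  ] turn [ 0.    -0.     0.001]
```

move_arm(plan=[{"tx": 0,"ty": 0.28,"tz": 0,"wx": 0,"wy": 0,"wz": 0},{"tx": 0,"ty": 0,"tz": 0,"wx": 0,"wy": 0,"wz": 0},{"tx": 0,"ty": 0,"tz": 0,"wx": 0,"wy": 0,"wz": 0},{"tx": 0,"ty": 0,"tz": 0,"wx": 0,"wy": 0,"wz": 0}])

```text
time_s: 6.45
ee_pos: [547.5, -10.2, 34.0]
ee_rot: [-179.9, -0.0, 96.6]
force: [-3.8, -0.0, 4.4]
gripper_width: 9.7
gripper_force: 12.0
```

```bash
python3 go.py -20 0 34 0
```

```text
t 6.45 jig [-21.2   0.2] z 34.0 rot [-179.9   -0.    96.6] F [-3.8 -0.   4.4] w 9.7 q [ -2.  26. 107.   0.  47.  -9.]
world [548.7 -10.3  34. ] after-turn shift cm [-0.02  0.12  0.  ] now-axes [-0.02  0.12  0.  ] turn [-0.001 -0.     0.001]
```

move_arm(plan=[{"tx": 0,"ty": 0,"tz": 0,"wx": 0,"wy": 0,"wz": 0},{"tx": 0,"ty": 0,"tz": 0,"wx": 0,"wy": 0,"wz": 0},{"tx": 0,"ty": 0,"tz": 0,"wx": 0,"wy": 0,"wz": 0},{"tx": 0,"ty": 0,"tz": 0,"wx": 0,"wy": 0,"wz": 0},{"tx": 0,"ty": 0,"tz": -1,"wx": 0,"wy": 0,"wz": 0},{"tx": 0,"ty": 0,"tz": -3,"wx": 0,"wy": 0,"wz": 0},{"tx": 0,"ty": 0,"tz": -4,"wx": 0,"wy": 0,"wz": 0},{"tx": 0,"ty": 0,"tz": -4,"wx": 0,"wy": 0,"wz": 0},{"tx": -4,"ty": 0,"tz": 0,"wx": 0,"wy": 0,"wz": 0},{"tx": -4,"ty": 0,"tz": 0,"wx": 0,"wy": 0,"wz": 0},{"tx": -4,"ty": 0,"tz": 0,"wx": 0,"wy": 0,"wz": 0},{"tx": -4,"ty": 0,"tz": 0,"wx": 0,"wy": 0,"wz": 0}], gripper=4)

```text
time_s: 7.45
ee_pos: [566.7, -170.7, 155.4]
ee_rot: [179.9, 0.0, 96.6]
force: [1.1, -0.3, 0.2]
gripper_width: 40.0
gripper_force: 0.0
```

```bash
python3 go.py 50 0 90 90; python3 -c "
from m import *
b=grab_frame('top');save('t2',b)
for w in('yel','red'):print([(x[0],x[1],onz(b,*x[0],dict(yel=60,red=28)[w]).round(1)) for x in blobs(b,w,4)])
A=cv2.resize(b['color'][200:290,250:350],None,fx=6,fy=6,interpolation=cv2.INTER_CUBIC);cv2.imwrite('pics/c2.png',A[...,::-1])"
```

```text
t 7.45 jig [ -20.4 -161.4] z 155.4 rot [179.9   0.   96.6] F [ 1.1 -0.3  0.2] w 40.0 q [-18.  22.  93.   0.  65. -25.]
world [618.3  -2.3  90. ] after-turn shift cm [-7.04 16.14  6.54] now-axes [16.14  7.05  6.54] turn [ 1.000e-03  2.000e-03 -1.569e+00]
[(array([238.2, 164.5]), np.int32(80), array([771. , 129.2,  60. ])), (array([290.7, 251.6]), np.int32(41), array([545., -10.,  60.]))]
[(array([250. , 146.1]), np.int32(72), array([832.1, 101.2,  28. ])), (array([329.5, 228.9]), np.int32(63), array([ 608.3, -113.5,   28. ])), (array([288. , 233.4]), np.int32(33), array([594.8,  -4.1,  28. ]))]
```

View pics/c2.png

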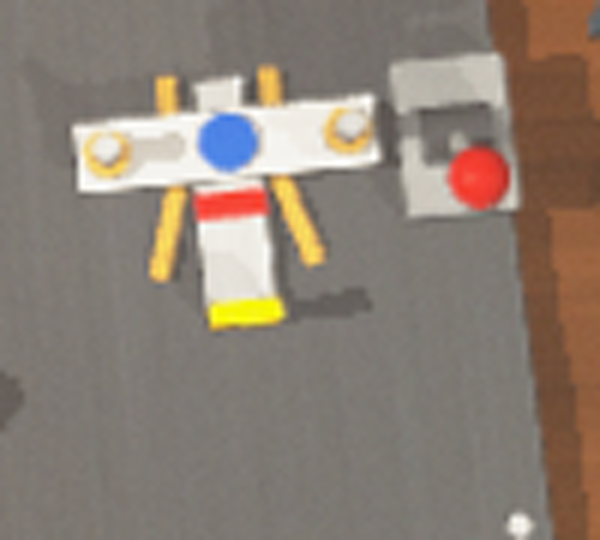

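The crop shows the blade centred between the rails, with a thin white strip (crop y≈183–192) between the red band and the bar's near edge, so it is a few mm short. I'll measure that sub-pixel.

```bash
cat > prof.py <<'E'
from m import *
J=np.array([568.6,-8.0]);t=np.radians(6.55);M=np.array([[np.cos(t),-np.sin(t)],[np.sin(t),np.cos(t)]])
def prof(f,z,x0,x1,ys,fn):
    xs=np.arange(x0,x1,.25);I=f['color'].astype(np.float32);out=[]
    for y in ys:
        q=np.array([proj(f,np.r_[M@[x,y]+J,z]) for x in xs],np.float32)
        c=cv2.remap(I,q[None,:,0],q[None,:,1],cv2.INTER_LINEAR)[0]; out.append(fn(c))
    return xs,np.mean(out,0)
def edges(xs,v):
    h=(v.max()+v.min())/2;s=v>h;return [round(xs[i]+.25*(h-v[i])/(v[i+1]-v[i]),2) for i in range(len(xs)-1) if s[i]!=s[i+1]]
E
cat > p2.py <<'E'
from prof import *
b=grab_frame('top')
for Y in((-8,-4,0),(0,4,8)):
  xs,v=prof(b,28,5,45,Y,lambda c:c[:,0]-(c[:,1]+c[:,2])/2);print('band z28',edges(xs,v))
  xs,v=prof(b,40,15,40,(-40,-35,-30,30,35),lambda c:c.mean(1));print('bar bottom near edge z40',edges(xs,v))
for sx in(-125,125):
  for sy in(-110,110):
    u=proj(b,np.r_[M@[sx,sy]+J,20]);w=min(blobs(b,'white',2),key=lambda x:np.linalg.norm(x[0]-u));print('screw',(M.T@(onz(b,*w[0],20)[:2]-J)).round(1))
E
python3 p2.py
```

```text
band z28 [np.float64(19.17), np.float64(32.72)]
bar bottom near edge z40 [np.float64(36.13)]
band z28 [np.float64(18.93), np.float64(32.5)]
bar bottom near edge z40 [np.float64(36.13)]
screw [-125.  -109.3]
screw [-124.5  111.3]
screw [ 125.9 -109.5]
screw [126.3 110.8]
```

move_arm(plan=[{"tx": 4.04,"ty": -0.04,"tz": 0,"wx": 0,"wy": 0,"wz": 0},{"tx": 4.04,"ty": -0.04,"tz": 0,"wx": 0,"wy": 0,"wz": 0},{"tx": 4.04,"ty": -0.04,"tz": 0,"wx": 0,"wy": 0,"wz": 0},{"tx": 4.04,"ty": -0.04,"tz": 0,"wx": 0,"wy": 0,"wz": 0},{"tx": 0,"ty": 0,"tz": 4,"wx": 0,"wy": 0,"wz": 0},{"tx": 0,"ty": 0,"tz": 4,"wx": 0,"wy": 0,"wz": 0},{"tx": 0,"ty": 0,"tz": 2,"wx": 0,"wy": 0,"wz": 0},{"tx": 0,"ty": 0,"tz": 1,"wx": 0,"wy": 0,"wz": 0},{"tx": 0,"ty": 0,"tz": 1,"wx": 0,"wy": 0,"wz": 0},{"tx": 0,"ty": 0,"tz": 0,"wx": 0,"wy": 0,"wz": 0}])

```text
time_s: 8.38
ee_pos: [546.0, -8.6, 33.2]
ee_rot: [-179.9, -0.0, 96.6]
force: [-0.5, 0.3, -0.2]
gripper_width: 40.3
gripper_force: 0.0
```

move_arm(plan=[{"tx": 0,"ty": 0,"tz": 0,"wx": 0,"wy": 0,"wz": 0},{"tx": 0,"ty": 0,"tz": 0,"wx": 0,"wy": 0,"wz": 0},{"tx": 0,"ty": 0,"tz": 0,"wx": 0,"wy": 0,"wz": 0},{"tx": 0,"ty": 0,"tz": 0,"wx": 0,"wy": 0,"wz": 0},{"tx": 0,"ty": 0,"tz": 0,"wx": 0,"wy": 0,"wz": 0}], gripper=0)

```text
time_s: 8.8
ee_pos: [547.0, -8.9, 34.8]
ee_rot: [179.9, 0.0, 96.6]
force: [0.1, -0.3, 2.6]
gripper_width: 9.6
gripper_force: 11.8
```

```bash
python3 go.py -18 0 34 0
```

```text
t 8.8 jig [-21.6   1.6] z 34.8 rot [179.9   0.   96.6] F [ 0.1 -0.3  2.6] w 9.6 q [ -2.  26. 107.   0.  47.  -9.]
world [550.7 -10.1  34. ] after-turn shift cm [-0.16  0.36  0.08] now-axes [-0.16  0.36  0.08] turn [0.002 0.    0.   ]
```

move_arm(plan=[{"tx": -0.1,"ty": 0.2,"tz": -0.05,"wx": 0,"wy": 0,"wz": 0},{"tx": 0,"ty": 0.2,"tz": 0,"wx": 0,"wy": 0,"wz": 0},{"tx": 0,"ty": 0,"tz": 0,"wx": 0,"wy": 0,"wz": 0},{"tx": 0,"ty": 0,"tz": 0,"wx": 0,"wy": 0,"wz": 0},{"tx": 0,"ty": 0,"tz": 0,"wx": 0,"wy": 0,"wz": 0}])

```text
time_s: 9.22
ee_pos: [550.2, -9.5, 34.8]
ee_rot: [-180.0, 0.0, 96.6]
force: [-2.3, -0.5, 5.8]
gripper_width: 10.0
gripper_force: 12.0
```

```bash
python3 go.py -18.2 0 34 0
```

```text
t 9.22 jig [-18.5   0.6] z 34.8 rot [-180.     0.    96.6] F [-2.3 -0.5  5.8] w 10.0 q [ -2.  26. 107.  -0.  47.  -9.]
world [550.5 -10.1  34. ] after-turn shift cm [-0.06  0.03  0.08] now-axes [-0.06  0.03  0.08] turn [-0.     0.     0.001]
```

Release, lift, step aside and measure again.

move_arm(plan=[{"tx": 0,"ty": 0,"tz": 0,"wx": 0,"wy": 0,"wz": 0},{"tx": 0,"ty": 0,"tz": 0,"wx": 0,"wy": 0,"wz": 0},{"tx": 0,"ty": 0,"tz": 0,"wx": 0,"wy": 0,"wz": 0},{"tx": 0,"ty": 0,"tz": 0,"wx": 0,"wy": 0,"wz": 0},{"tx": 0,"ty": 0,"tz": -1,"wx": 0,"wy": 0,"wz": 0},{"tx": 0,"ty": 0,"tz": -3,"wx": 0,"wy": 0,"wz": 0},{"tx": 0,"ty": 0,"tz": -4,"wx": 0,"wy": 0,"wz": 0},{"tx": 0,"ty": 0,"tz": -4,"wx": 0,"wy": 0,"wz": 0},{"tx": -4,"ty": 0,"tz": 0,"wx": 0,"wy": 0,"wz": 0},{"tx": -4,"ty": 0,"tz": 0,"wx": 0,"wy": 0,"wz": 0},{"tx": -4,"ty": 0,"tz": 0,"wx": 0,"wy": 0,"wz": 0},{"tx": -4,"ty": 0,"tz": 0,"wx": 0,"wy": 0,"wz": 0}], gripper=4)

```text
time_s: 10.22
ee_pos: [569.0, -169.8, 155.8]
ee_rot: [179.9, 0.0, 96.6]
force: [0.8, 0.3, -0.6]
gripper_width: 40.1
gripper_force: 0.0
```

```bash
python3 p2.py; python3 go.py 50 0 90 0; python3 -c "
from m import *
a=grab_frame('scene');b=grab_frame('top')
A=cv2.resize(b['color'][215:255,270:310],None,fx=10,fy=10,interpolation=cv2.INTER_CUBIC);B=cv2.resize(a['color'][170:230,240:300],None,fx=6.67,fy=6.67,interpolation=cv2.INTER_CUBIC)[:400,:390];cv2.imwrite('pics/c3.png',np.hstack([A,B])[...,::-1])"
```

```text
band z28 [np.float64(21.83), np.float64(35.68)]
bar bottom near edge z40 [np.float64(36.12)]
band z28 [np.float64(21.58), np.float64(35.53)]
bar bottom near edge z40 [np.float64(36.12)]
screw [-125.  -109.3]
screw [-124.5  111.3]
screw [ 125.4 -109.2]
screw [126.3 110.8]
t 10.27 jig [ -17.8 -168.6] z 155.5 rot [179.8   0.4  96.4] F [ 1.4 -5.9  0.3] w 39.9 q [-18.  22.  92.  -0.  65. -24.]
world [618.3  -2.3  90. ] after-turn shift cm [16.86  6.78  6.55] now-axes [16.92  6.72  6.45] turn [ 0.003  0.007 -0.002]
```

View pics/c3.png

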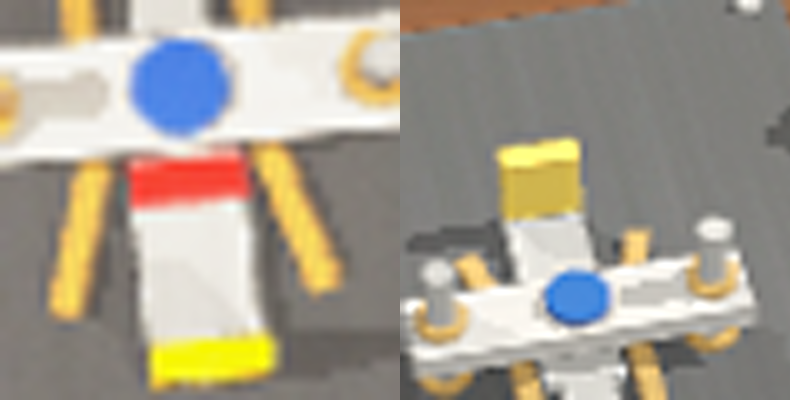

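move_arm(plan=[{"tx": 4.0,"ty": -0.04,"tz": 0,"wx": 0,"wy": 0,"wz": 0},{"tx": 4.0,"ty": -0.04,"tz": 0,"wx": 0,"wy": 0,"wz": 0},{"tx": 4.0,"ty": 0,"tz": 0,"wx": 0,"wy": 0,"wz": 0},{"tx": 4.0,"ty": 0,"tz": 0,"wx": 0,"wy": 0,"wz": 0},{"tx": 0,"ty": 0,"tz": 4,"wx": 0,"wy": 0,"wz": 0},{"tx": 0,"ty": 0,"tz": 4,"wx": 0,"wy": 0,"wz": 0},{"tx": 0,"ty": 0,"tz": 2,"wx": 0,"wy": 0,"wz": 0},{"tx": 0,"ty": 0,"tz": 1,"wx": 0,"wy": 0,"wz": 0},{"tx": 0,"ty": 0,"tz": 1,"wx": 0,"wy": 0,"wz": 0},{"tx": 0,"ty": 0,"tz": 0,"wx": 0,"wy": 0,"wz": 0}])

```text
time_s: 11.2
ee_pos: [549.1, -8.9, 33.6]
ee_rot: [-179.9, -0.0, 96.6]
force: [-0.9, -0.2, -0.6]
gripper_width: 39.5
gripper_force: 0.0
```

move_arm(plan=[{"tx": 0,"ty": 0,"tz": 0,"wx": 0,"wy": 0,"wz": 0},{"tx": 0,"ty": 0,"tz": 0,"wx": 0,"wy": 0,"wz": 0},{"tx": 0,"ty": 0,"tz": 0,"wx": 0,"wy": 0,"wz": 0},{"tx": 0,"ty": 0,"tz": 0,"wx": 0,"wy": 0,"wz": 0},{"tx": 0,"ty": 0,"tz": 0,"wx": 0,"wy": 0,"wz": 0}], gripper=0)

```text
time_s: 11.62
ee_pos: [550.1, -9.6, 35.2]
ee_rot: [179.9, 0.0, 96.6]
force: [0.3, 0.5, 4.5]
gripper_width: 9.9
gripper_force: 11.9
```

```bash
python3 go.py -17.5 0.5 34 0
```

```text
t 11.62 jig [-18.6   0.5] z 35.2 rot [179.9   0.   96.6] F [0.3 0.5 4.5] w 9.9 q [ -2.  26. 107.   0.  47.  -9.]
world [551.2  -9.5  34. ] after-turn shift cm [-0.    0.11  0.12] now-axes [-0.    0.11  0.12] turn [0.002 0.    0.   ]
```

move_arm(plan=[{"tx": 0,"ty": 0.14,"tz": 0,"wx": 0,"wy": 0,"wz": 0},{"tx": 0,"ty": 0,"tz": 0,"wx": 0,"wy": 0,"wz": 0},{"tx": 0,"ty": 0,"tz": 0,"wx": 0,"wy": 0,"wz": 0},{"tx": 0,"ty": 0,"tz": 0,"wx": 0,"wy": 0,"wz": 0}])

```text
time_s: 11.95
ee_pos: [550.1, -9.6, 35.2]
ee_rot: [-179.9, 0.0, 96.6]
force: [-4.1, -1.0, 6.6]
gripper_width: 9.8
gripper_force: 12.0
```

move_arm(plan=[{"tx": 0,"ty": 0,"tz": 0,"wx": 0,"wy": 0,"wz": 0},{"tx": 0,"ty": 0,"tz": 0,"wx": 0,"wy": 0,"wz": 0},{"tx": 0,"ty": 0,"tz": 0,"wx": 0,"wy": 0,"wz": 0},{"tx": 0,"ty": 0,"tz": 0,"wx": 0,"wy": 0,"wz": 0},{"tx": 0,"ty": 0,"tz": -1,"wx": 0,"wy": 0,"wz": 0},{"tx": 0,"ty": 0,"tz": -3,"wx": 0,"wy": 0,"wz": 0},{"tx": 0,"ty": 0,"tz": -4,"wx": 0,"wy": 0,"wz": 0},{"tx": 0,"ty": 0,"tz": -4,"wx": 0,"wy": 0,"wz": 0},{"tx": -4,"ty": 0,"tz": 0,"wx": 0,"wy": 0,"wz": 0},{"tx": -4,"ty": 0,"tz": 0,"wx": 0,"wy": 0,"wz": 0},{"tx": -4,"ty": 0,"tz": 0,"wx": 0,"wy": 0,"wz": 0},{"tx": -4,"ty": 0,"tz": 0,"wx": 0,"wy": 0,"wz": 0}], gripper=4)

```text
time_s: 12.95
ee_pos: [569.5, -169.7, 155.8]
ee_rot: [179.9, 0.0, 96.6]
force: [0.4, -0.4, 0.3]
gripper_width: 40.2
gripper_force: 0.0
```

```bash
python3 p2.py; python3 go.py 50 0 80 0
```

```text
band z28 [np.float64(21.79), np.float64(35.66)]
bar bottom near edge z40 [np.float64(36.13)]
band z28 [np.float64(21.59), np.float64(35.54)]
bar bottom near edge z40 [np.float64(36.13)]
screw [-125.  -109.3]
screw [-124.5  111.3]
screw [ 125.9 -109.5]
screw [126.3 110.8]
t 13.0 jig [ -17.3 -168.5] z 155.5 rot [179.8   0.4  96.4] F [ 2.3 -6.5 -0.5] w 40.1 q [-18.  23.  92.  -0.  65. -24.]
world [618.3  -2.3  80. ] after-turn shift cm [16.85  6.73  7.55] now-axes [16.93  6.67  7.44] turn [ 0.003  0.007 -0.002]
```

move_arm(plan=[{"tx": 4.0,"ty": -0.04,"tz": 0,"wx": 0,"wy": 0,"wz": 0},{"tx": 4.0,"ty": -0.04,"tz": 0,"wx": 0,"wy": 0,"wz": 0},{"tx": 4.0,"ty": -0.04,"tz": 0,"wx": 0,"wy": 0,"wz": 0},{"tx": 4.0,"ty": 0,"tz": 0,"wx": 0,"wy": 0,"wz": 0},{"tx": 0,"ty": 0,"tz": 4,"wx": 0,"wy": 0,"wz": 0},{"tx": 0,"ty": 0,"tz": 4,"wx": 0,"wy": 0,"wz": 0},{"tx": 0,"ty": 0,"tz": 2,"wx": 0,"wy": 0,"wz": 0},{"tx": 0,"ty": 0,"tz": 1,"wx": 0,"wy": 0,"wz": 0},{"tx": 0,"ty": 0,"tz": 1,"wx": 0,"wy": 0,"wz": 0},{"tx": 0,"ty": 0,"tz": 0,"wx": 0,"wy": 0,"wz": 0}])

```text
time_s: 13.83
ee_pos: [549.5, -9.4, 33.7]
ee_rot: [-179.9, -0.0, 96.6]
force: [-0.5, 0.7, 0.3]
gripper_width: 39.7
gripper_force: 0.0
```

move_arm(plan=[{"tx": 0,"ty": 0,"tz": 0,"wx": 0,"wy": 0,"wz": 0},{"tx": 0,"ty": 0,"tz": 0,"wx": 0,"wy": 0,"wz": 0},{"tx": 0,"ty": 0,"tz": 0,"wx": 0,"wy": 0,"wz": 0},{"tx": 0,"ty": 0,"tz": 0,"wx": 0,"wy": 0,"wz": 0},{"tx": 0,"ty": 0,"tz": 0,"wx": 0,"wy": 0,"wz": 0},{"tx": 0,"ty": 0.12,"tz": 0,"wx": 0,"wy": 0,"wz": 0},{"tx": 0,"ty": 0.12,"tz": 0,"wx": 0,"wy": 0,"wz": 0},{"tx": 0,"ty": 0,"tz": 0,"wx": 0,"wy": 0,"wz": 0},{"tx": 0,"ty": 0,"tz": 0,"wx": 0,"wy": 0,"wz": 0}], gripper=0)

```text
time_s: 14.58
ee_pos: [550.6, -9.4, 35.2]
ee_rot: [-179.8, 0.0, 96.6]
force: [-5.4, -1.7, 8.1]
gripper_width: 9.9
gripper_force: 12.0
```

```bash
python3 go.py -17.5 0.5 34 0
```

```text
t 14.58 jig [-18.    0.6] z 35.2 rot [-179.8    0.    96.6] F [-5.4 -1.7  8.1] w 9.9 q [ -2.  26. 106.  -0.  48.  -9.]
world [551.2  -9.5  34. ] after-turn shift cm [-0.01  0.05  0.12] now-axes [-0.01  0.05  0.12] turn [-0.003  0.     0.001]
```

move_arm(plan=[{"tx": 0,"ty": 0,"tz": 0,"wx": 0,"wy": 0,"wz": 0},{"tx": 0,"ty": 0,"tz": 0,"wx": 0,"wy": 0,"wz": 0},{"tx": 0,"ty": 0,"tz": 0,"wx": 0,"wy": 0,"wz": 0},{"tx": 0,"ty": 0,"tz": 0,"wx": 0,"wy": 0,"wz": 0},{"tx": 0,"ty": 0,"tz": -1,"wx": 0,"wy": 0,"wz": 0},{"tx": 0,"ty": 0,"tz": -3,"wx": 0,"wy": 0,"wz": 0},{"tx": 0,"ty": 0,"tz": -3,"wx": 0,"wy": 0,"wz": 0},{"tx": 0,"ty": 0,"tz": 0,"wx": 0,"wy": 0,"wz": 0},{"tx": 0,"ty": 2.3,"tz": 0,"wx": 0,"wy": 0,"wz": 0},{"tx": 0,"ty": 2.3,"tz": 0,"wx": 0,"wy": 0,"wz": 0},{"tx": 0,"ty": 2.2,"tz": 0,"wx": 0,"wy": 0,"wz": 0}], gripper=3)

```text
time_s: 15.5
ee_pos: [620.8, -1.3, 105.5]
ee_rot: [179.9, 0.0, 96.6]
force: [-0.7, 0.6, -0.2]
gripper_width: 30.1
gripper_force: 0.0
```

move_arm(plan=[{"tx": 0,"ty": 0,"tz": 1,"wx": 0,"wy": 0,"wz": 0},{"tx": 0,"ty": 0,"tz": 1,"wx": 0,"wy": 0,"wz": 0},{"tx": 0,"ty": 0,"tz": 1,"wx": 0,"wy": 0,"wz": 0},{"tx": 0,"ty": 0,"tz": 0.4,"wx": 0,"wy": 0,"wz": 0},{"tx": 0,"ty": 0,"tz": 0,"wx": 0,"wy": 0,"wz": 0}], gripper=0)

```text
time_s: 15.92
ee_pos: [617.6, -1.4, 68.6]
ee_rot: [-179.8, -0.0, 96.6]
force: [-1.0, 0.4, -0.2]
gripper_width: 1.2
gripper_force: 0.0
```

```bash
python3 go.py 50 0 45 0
```

```text
t 15.92 jig [49.5  0.9] z 68.6 rot [-179.8   -0.    96.6] F [-1.   0.4 -0.2] w 1.2 q [-1. 29. 95.  0. 56. -8.]
world [618.3  -2.3  45. ] after-turn shift cm [-0.09  0.05  2.36] now-axes [-0.1   0.06  2.36] turn [-0.004 -0.001  0.   ]
```

move_arm(plan=[{"tx": -0.08,"ty": 0.05,"tz": 0.3,"wx": 0,"wy": 0,"wz": 0},{"tx": 0,"ty": 0,"tz": 0.3,"wx": 0,"wy": 0,"wz": 0},{"tx": 0,"ty": 0,"tz": 0.3,"wx": 0,"wy": 0,"wz": 0},{"tx": 0,"ty": 0,"tz": 0.3,"wx": 0,"wy": 0,"wz": 0},{"tx": 0,"ty": 0,"tz": 0.2,"wx": 0,"wy": 0,"wz": 0},{"tx": 0,"ty": 0,"tz": 0.2,"wx": 0,"wy": 0,"wz": 0},{"tx": 0,"ty": 0,"tz": 0.2,"wx": 0,"wy": 0,"wz": 0},{"tx": 0,"ty": 0,"tz": 0.2,"wx": 0,"wy": 0,"wz": 0},{"tx": 0,"ty": 0,"tz": 0.1,"wx": 0,"wy": 0,"wz": 0},{"tx": 0,"ty": 0,"tz": 0.1,"wx": 0,"wy": 0,"wz": 0},{"tx": 0,"ty": 0,"tz": 0,"wx": 0,"wy": 0,"wz": 0}])

```text
time_s: 16.83
ee_pos: [620.3, -2.1, 48.3]
ee_rot: [-180.0, -0.0, 96.6]
force: [-1.0, 0.2, 2.1]
gripper_width: 0.6
gripper_force: 0.9
```

move_arm(plan=[{"tx": 0,"ty": 0,"tz": 0.1,"wx": 0,"wy": 0,"wz": 0},{"tx": 0,"ty": 0,"tz": 0.1,"wx": 0,"wy": 0,"wz": 0},{"tx": 0,"ty": 0,"tz": 0.1,"wx": 0,"wy": 0,"wz": 0},{"tx": 0,"ty": 0,"tz": 0.1,"wx": 0,"wy": 0,"wz": 0},{"tx": 0,"ty": 0,"tz": 0,"wx": 0,"wy": 0,"wz": 0},{"tx": 0,"ty": 0,"tz": 0,"wx": 0,"wy": 0,"wz": 0}])

```text
time_s: 17.33
ee_pos: [620.3, -2.1, 45.3]
ee_rot: [180.0, -0.0, 96.6]
force: [-2.0, 0.4, 7.9]
gripper_width: 0.5
gripper_force: 3.9
```

move_arm(plan=[{"tx": 0,"ty": 0,"tz": 0.1,"wx": 0,"wy": 0,"wz": 0},{"tx": 0,"ty": 0,"tz": 0.1,"wx": 0,"wy": 0,"wz": 0},{"tx": 0,"ty": 0,"tz": 0.1,"wx": 0,"wy": 0,"wz": 0},{"tx": 0,"ty": 0,"tz": 0,"wx": 0,"wy": 0,"wz": 0},{"tx": 0,"ty": 0,"tz": 0,"wx": 0,"wy": 0,"wz": 0}])

```text
time_s: 17.75
ee_pos: [620.3, -2.1, 45.2]
ee_rot: [179.9, 0.0, 96.6]
force: [-8.6, 0.4, 23.3]
gripper_width: 0.7
gripper_force: 11.7
```

move_arm(plan=[{"tx": 0,"ty": 0,"tz": -1,"wx": 0,"wy": 0,"wz": 0},{"tx": 0,"ty": 0,"tz": -4,"wx": 0,"wy": 0,"wz": 0},{"tx": 0,"ty": 0,"tz": -4,"wx": 0,"wy": 0,"wz": 0},{"tx": 0,"ty": 0,"tz": 0,"wx": 0,"wy": 0,"wz": 0},{"tx": -3.3,"ty": -2.3,"tz": 0,"wx": 0,"wy": 0,"wz": 0},{"tx": -3.3,"ty": -2.3,"tz": 0,"wx": 0,"wy": 0,"wz": 0},{"tx": -3.3,"ty": -2.3,"tz": 0,"wx": 0,"wy": 0,"wz": 0},{"tx": 0,"ty": 0,"tz": 0,"wx": 0,"wy": 0,"wz": 0},{"tx": 0,"ty": 0,"tz": 0,"wx": 0,"wy": 0,"wz": 0}])

```text
time_s: 18.5
ee_pos: [562.7, -109.9, 131.2]
ee_rot: [180.0, -0.0, 96.4]
force: [-0.2, 0.3, -0.3]
gripper_width: 0.2
gripper_force: 0.0
```

```bash
cat > p3.py <<'E'
from prof import *
a=grab_frame('scene');b=grab_frame('top')
def big(f,w,lo):return [x[0] for x in blobs(f,w,5)]
u=proj(a,np.r_[M@[50,0]+J,50]);w=proj(b,np.r_[M@[50,0]+J,50]);n=lambda L,c:min(L,key=lambda x:np.linalg.norm(x-c)) if L else c
pa,pb=n(big(a,'blue',0),u),n(big(b,'blue',0),w);p,e=tri(a,pa,b,pb);print('pad',pa,pb,p.round(1),round(e,1))
E
python3 p3.py; python3 go.py -16 -99.5 86 0
```

```text
pad [266.1 216.9] [287.5 223.6] [619.   -2.6  40.9] 1.1
t 18.6 jig [-16.2 -98.9] z 131.3 rot [179.9  -0.   96.6] F [0.7 0.  0.7] w 0.6 q [-12.  22.  97.   0.  61. -19.]
world [ 564.1 -108.7   86. ] after-turn shift cm [-0.06  0.02  4.53] now-axes [-0.07  0.02  4.53] turn [ 0.001 -0.     0.   ]
```

move_arm(plan=[{"tx": -0.05,"ty": 0,"tz": 2.5,"wx": 0,"wy": 0,"wz": 0},{"tx": 0,"ty": 0,"tz": 2,"wx": 0,"wy": 0,"wz": 0},{"tx": 0,"ty": 0,"tz": 0,"wx": 0,"wy": 0,"wz": 0},{"tx": 0,"ty": 0.5,"tz": 0,"wx": 0,"wy": 0,"wz": 0},{"tx": 0,"ty": 0.5,"tz": 0,"wx": 0,"wy": 0,"wz": 0},{"tx": 0,"ty": 0.5,"tz": 0,"wx": 0,"wy": 0,"wz": 0},{"tx": 0,"ty": 0.5,"tz": 0,"wx": 0,"wy": 0,"wz": 0},{"tx": 0,"ty": 0.5,"tz": 0,"wx": 0,"wy": 0,"wz": 0},{"tx": 0,"ty": 0.5,"tz": 0,"wx": 0,"wy": 0,"wz": 0},{"tx": 0,"ty": 0.5,"tz": 0,"wx": 0,"wy": 0,"wz": 0}])

```text
time_s: 19.43
ee_pos: [598.7, -104.8, 86.9]
ee_rot: [180.0, 0.0, 96.6]
force: [-2.0, -0.1, 1.1]
gripper_width: 0.9
gripper_force: 0.9
```

move_arm(plan=[{"tx": 0,"ty": 0.5,"tz": 0,"wx": 0,"wy": 0,"wz": 0},{"tx": 0,"ty": 0.5,"tz": 0,"wx": 0,"wy": 0,"wz": 0},{"tx": 0,"ty": 0.5,"tz": 0,"wx": 0,"wy": 0,"wz": 0},{"tx": 0,"ty": 0.5,"tz": 0,"wx": 0,"wy": 0,"wz": 0},{"tx": 0,"ty": 0.4,"tz": 0,"wx": 0,"wy": 0,"wz": 0},{"tx": 0,"ty": 0,"tz": 0,"wx": 0,"wy": 0,"wz": 0}])

```text
time_s: 19.93
ee_pos: [622.8, -102.0, 86.2]
ee_rot: [179.9, -0.0, 96.6]
force: [0.3, -0.8, -0.1]
gripper_width: 0.5
gripper_force: 0.0
```

```bash
python3 go.py
```

```text
t 19.93 jig [ 43.2 -99.6] z 86.2 rot [179.9  -0.   96.6] F [ 0.3 -0.8 -0.1] w 0.5 q [-10.  29.  92.   0.  59. -17.]
```

move_arm(plan=[{"tx": 0,"ty": 0.3,"tz": 0,"wx": 0,"wy": 0,"wz": 0},{"tx": 0,"ty": 0.3,"tz": 0,"wx": 0,"wy": 0,"wz": 0},{"tx": 0,"ty": 0.3,"tz": 0,"wx": 0,"wy": 0,"wz": 0},{"tx": 0,"ty": 0.3,"tz": 0,"wx": 0,"wy": 0,"wz": 0},{"tx": 0,"ty": 0,"tz": 0,"wx": 0,"wy": 0,"wz": 0}])

```text
time_s: 20.35
ee_pos: [633.0, -100.7, 86.2]
ee_rot: [-179.9, -0.0, 96.6]
force: [-4.3, -1.4, 1.0]
gripper_width: 0.5
gripper_force: 1.8
```

```bash
python3 go.py; python3 -c "
from prof import *
a=grab_frame('scene');b=grab_frame('top')
print([(x[0],x[1]) for x in blobs(a,'red',4)],[(x[0],x[1]) for x in blobs(b,'red',4)])
A=cv2.resize(a['color'][150:250,195:315],None,fx=5,fy=5,interpolation=cv2.INTER_CUBIC);cv2.imwrite('pics/c4.png',A[...,::-1])"
```

```text
t 20.35 jig [ 53.4 -99.4] z 86.2 rot [-179.9   -0.    96.6] F [-4.3 -1.4  1. ] w 0.5 q [-10.  30.  90.  -0.  60. -17.]
[(array([151. , 172.8]), np.int32(5)), (array([155.7, 173.7]), np.int32(7)), (array([226.6, 218.7]), np.int32(39)), (array([548.2, 234.8]), np.int32(6)), (array([551.1, 251.9]), np.int32(8)), (array([538.4, 264.4]), np.int32(7)), (array([514.1, 265.2]), np.int32(11)), (array([319.6, 294.4]), np.int32(93))] [(array([250.1, 146.1]), np.int32(71)), (array([288.2, 232. ]), np.int32(34)), (array([401.8, 309.9]), np.int32(88))]
```

View pics/c4.png

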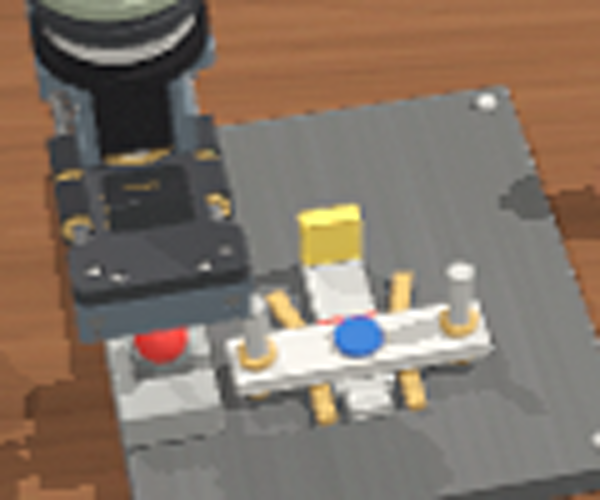

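The crop shows the red ball just ahead of the fingers at crop (160,343), and the bar is down on the blade. I keep pushing until it reaches the stop.

move_arm(plan=[{"tx": 0,"ty": 0.2,"tz": 0,"wx": 0,"wy": 0,"wz": 0},{"tx": 0,"ty": 0.2,"tz": 0,"wx": 0,"wy": 0,"wz": 0},{"tx": 0,"ty": 0.2,"tz": 0,"wx": 0,"wy": 0,"wz": 0},{"tx": 0,"ty": 0,"tz": 0,"wx": 0,"wy": 0,"wz": 0}])

```text
time_s: 20.78
ee_pos: [633.4, -100.6, 86.0]
ee_rot: [-179.2, -0.1, 96.6]
force: [-15.9, -3.4, 7.2]
gripper_width: 0.5
gripper_force: 8.4
```

move_arm(plan=[{"tx": 0,"ty": 0.2,"tz": 0,"wx": 0,"wy": 0,"wz": 0},{"tx": 0,"ty": 0.2,"tz": 0,"wx": 0,"wy": 0,"wz": 0},{"tx": 0,"ty": 0,"tz": 0,"wx": 0,"wy": 0,"wz": 0},{"tx": 0,"ty": 0,"tz": 0,"wx": 0,"wy": 0,"wz": 0}])

```text
time_s: 21.12
ee_pos: [633.6, -100.6, 86.0]
ee_rot: [-178.7, -0.1, 96.6]
force: [-23.8, -4.1, 12.1]
gripper_width: 0.5
gripper_force: 12.7
```

move_arm(plan=[{"tx": 0,"ty": -1.5,"tz": 0,"wx": 0,"wy": 0,"wz": 0},{"tx": 0,"ty": -2.5,"tz": 0,"wx": 0,"wy": 0,"wz": 0},{"tx": 0,"ty": -3,"tz": -3,"wx": 0,"wy": 0,"wz": 0},{"tx": 0,"ty": -1,"tz": -3,"wx": 0,"wy": 0,"wz": 0},{"tx": 0,"ty": 0,"tz": 0,"wx": 0,"wy": 0,"wz": 0},{"tx": 0,"ty": 0,"tz": 0,"wx": 0,"wy": 0,"wz": 0}], gripper=4)

```text
time_s: 21.62
ee_pos: [566.8, -109.1, 148.7]
ee_rot: [179.6, 0.1, 96.5]
force: [0.3, -0.4, -1.0]
gripper_width: 37.7
gripper_force: 0.0
```

```bash
python3 p3.py; python3 go.py -18 0.5 35 0; python3 -c "
from prof import *
a=grab_frame('scene')
x=[x[0] for x in blobs(a,'red',20) if x[0][0]<260];print(x,[(M.T@(onz(a,*c,95)[:2]-J)).round(1) for c in x])"
```

```text
pad [266.1 216.9] [287.5 223.6] [619.   -2.6  40.9] 1.1
t 21.72 jig [-14.6 -99.6] z 145.9 rot [179.9   0.   96.6] F [-1.1 -0.  -0.8] w 39.8 q [-12.  21.  96.   0.  63. -19.]
world [550.7  -9.6  35. ] after-turn shift cm [10.01 -0.34 11.09] now-axes [10.01 -0.36 11.09] turn [0.002 0.    0.   ]
[array([226.1, 217.6])] [array([  78.6, -102.4])]
```

move_arm(plan=[{"tx": 3.3,"ty": -0.1,"tz": 0,"wx": 0,"wy": 0,"wz": 0},{"tx": 3.3,"ty": -0.1,"tz": 0,"wx": 0,"wy": 0,"wz": 0},{"tx": 3.4,"ty": -0.14,"tz": 0,"wx": 0,"wy": 0,"wz": 0},{"tx": 0,"ty": 0,"tz": 4,"wx": 0,"wy": 0,"wz": 0},{"tx": 0,"ty": 0,"tz": 3,"wx": 0,"wy": 0,"wz": 0},{"tx": 0,"ty": 0,"tz": 2,"wx": 0,"wy": 0,"wz": 0},{"tx": 0,"ty": 0,"tz": 1,"wx": 0,"wy": 0,"wz": 0},{"tx": 0,"ty": 0,"tz": 1,"wx": 0,"wy": 0,"wz": 0},{"tx": 0,"ty": 0,"tz": 0,"wx": 0,"wy": 0,"wz": 0}])

```text
time_s: 22.52
ee_pos: [549.2, -9.7, 33.9]
ee_rot: [-179.8, -0.0, 96.6]
force: [-0.4, -0.5, -0.8]
gripper_width: 40.1
gripper_force: 0.0
```

move_arm(plan=[{"tx": 0,"ty": 0,"tz": 0,"wx": 0,"wy": 0,"wz": 0},{"tx": 0,"ty": 0,"tz": 0,"wx": 0,"wy": 0,"wz": 0},{"tx": 0,"ty": 0,"tz": 0,"wx": 0,"wy": 0,"wz": 0},{"tx": 0,"ty": 0,"tz": 0,"wx": 0,"wy": 0,"wz": 0},{"tx": 0,"ty": 0,"tz": 0,"wx": 0,"wy": 0,"wz": 0}], gripper=0, force=25)

```text
time_s: 22.93
ee_pos: [550.6, -9.8, 36.8]
ee_rot: [179.9, 0.0, 96.6]
force: [0.5, -0.9, -2.2]
gripper_width: 9.8
gripper_force: 25.5
```

move_arm(plan=[{"tx": 0,"ty": -0.3,"tz": 0,"wx": 0,"wy": 0,"wz": 0},{"tx": 0,"ty": -0.4,"tz": 0,"wx": 0,"wy": 0,"wz": 0},{"tx": 0,"ty": -0.4,"tz": 0,"wx": 0,"wy": 0,"wz": 0},{"tx": 0,"ty": -0.4,"tz": 0,"wx": 0,"wy": 0,"wz": 0},{"tx": 0,"ty": -0.4,"tz": 0,"wx": 0,"wy": 0,"wz": 0}])

```text
time_s: 23.35
ee_pos: [533.3, -11.9, 36.7]
ee_rot: [179.7, 0.0, 96.6]
force: [6.0, 0.2, -0.2]
gripper_width: 9.6
gripper_force: 25.0
```

```bash
python3 p3.py; python3 go.py -105 0.5 35 0
```

```text
pad [266.1 216.9] [287.72067948 223.45393331] [619.4  -2.9  41.4] 0.5
t 23.45 jig [-36.4   0.2] z 36.8 rot [179.8   0.   96.6] F [4.2 0.  0.7] w 10.0 q [ -3.  25. 109.   0.  46.  -9.]
world [464.2 -19.5  35. ] after-turn shift cm [ 0.03 -6.86  0.18] now-axes [ 0.03 -6.86  0.15] turn [0.004 0.    0.   ]
```

move_arm(plan=[{"tx": 0,"ty": -0.5,"tz": 0,"wx": 0,"wy": 0,"wz": 0},{"tx": 0,"ty": -0.6,"tz": 0,"wx": 0,"wy": 0,"wz": 0},{"tx": 0,"ty": -0.6,"tz": 0,"wx": 0,"wy": 0,"wz": 0},{"tx": 0,"ty": -0.6,"tz": 0,"wx": 0,"wy": 0,"wz": 0},{"tx": 0,"ty": -0.6,"tz": 0,"wx": 0,"wy": 0,"wz": 0},{"tx": 0,"ty": -0.6,"tz": 0,"wx": 0,"wy": 0,"wz": 0},{"tx": 0,"ty": -0.6,"tz": 0,"wx": 0,"wy": 0,"wz": 0},{"tx": 0,"ty": -0.6,"tz": 0,"wx": 0,"wy": 0,"wz": 0},{"tx": 0,"ty": -0.6,"tz": 0,"wx": 0,"wy": 0,"wz": 0},{"tx": 0,"ty": -0.5,"tz": 0,"wx": 0,"wy": 0,"wz": 0},{"tx": 0,"ty": 0,"tz": 0,"wx": 0,"wy": 0,"wz": 0},{"tx": 0,"ty": 0,"tz": 0,"wx": 0,"wy": 0,"wz": 0}])

```text
time_s: 24.45
ee_pos: [473.3, -18.7, 36.7]
ee_rot: [179.9, 0.0, 96.6]
force: [2.0, -0.2, 8.5]
gripper_width: 10.0
gripper_force: 25.0
```

```bash
python3 go.py -97 0 34 0
```

```text
t 24.45 jig [-95.9   0.2] z 36.7 rot [179.9   0.   96.6] F [ 2.  -0.2  8.5] w 10.0 q [ -4.  21. 117.  -0.  43. -10.]
world [472.2 -19.1  34. ] after-turn shift cm [-0.02 -0.11  0.27] now-axes [-0.02 -0.11  0.27] turn [0.001 0.    0.001]
```

Nose is at about jig x 9, clear of the bar. I release, lift, and step aside toward −y, well above everything.

move_arm(plan=[{"tx": 0,"ty": 0,"tz": 0,"wx": 0,"wy": 0,"wz": 0},{"tx": 0,"ty": 0,"tz": 0,"wx": 0,"wy": 0,"wz": 0},{"tx": 0,"ty": 0,"tz": 0,"wx": 0,"wy": 0,"wz": 0},{"tx": 0,"ty": 0,"tz": 0,"wx": 0,"wy": 0,"wz": 0},{"tx": 0,"ty": 0,"tz": -1,"wx": 0,"wy": 0,"wz": 0},{"tx": 0,"ty": 0,"tz": -3,"wx": 0,"wy": 0,"wz": 0},{"tx": 0,"ty": 0,"tz": -4,"wx": 0,"wy": 0,"wz": 0},{"tx": 0,"ty": 0,"tz": -4,"wx": 0,"wy": 0,"wz": 0},{"tx": -4,"ty": 0,"tz": 0,"wx": 0,"wy": 0,"wz": 0},{"tx": -4,"ty": 0,"tz": 0,"wx": 0,"wy": 0,"wz": 0},{"tx": -4,"ty": 0,"tz": 0,"wx": 0,"wy": 0,"wz": 0},{"tx": -4,"ty": 0,"tz": 0,"wx": 0,"wy": 0,"wz": 0}], gripper=4)

```text
time_s: 25.45
ee_pos: [491.1, -178.7, 155.8]
ee_rot: [-180.0, -0.0, 96.6]
force: [0.8, 0.6, -0.3]
gripper_width: 39.6
gripper_force: 0.0
```

```bash
python3 p3.py; python3 -c "
from prof import *
a=grab_frame('scene');b=grab_frame('top')
A=cv2.resize(a['color'][150:260,195:325],None,fx=3,fy=3,interpolation=cv2.INTER_CUBIC);B=cv2.resize(b['color'][190:300,235:365],None,fx=3,fy=3,interpolation=cv2.INTER_CUBIC);cv2.imwrite('pics/c5.png',np.hstack([A,B])[...,::-1])"
```

```text
pad [266.1 216.8] [287.5 223.6] [619.   -2.6  41.2] 1.1
```

View pics/c5.png

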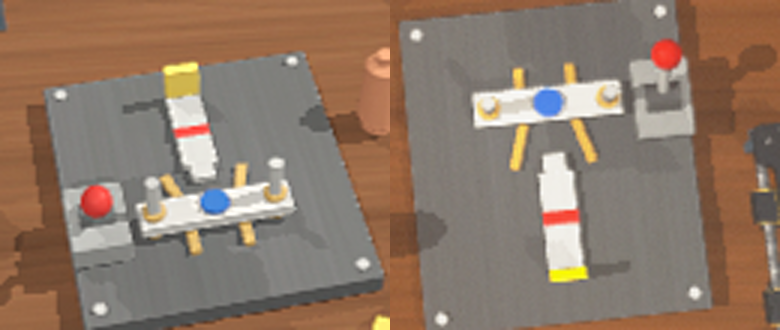

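The picture shows the blade flat on the plate, clear of the bar (top crop nose at (553,155)). The bar is down, the lever is over to +x at (666,54), and the robot is clear.

```bash
python3 -c "
from h import *
print(env.job_done())"
```

```text
the job is handed in; nothing more can be done
None
```

The job is handed in at about 25.6 s: the bar sits at the gauged height, the lever is locked at its stop, and the blade lies flat on the plate clear of the bar; the red band was set to within about 1 mm of level by my image estimate.

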